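# Lay a coolant housing down for inspection and fold the lamp over

### The job

Get the coolant housing ready for inspection without gripping or lifting anything. First push the standing housing over so that it lies flat on the rubber mat with its two round ports facing up; then push the lamp head down until it is level at its stop. Leave the other tools where they are.

Things in the scene. Friction and masses are not known exactly. Their poses are not given: they have to be found in the camera images.
- mat: Black rubber mat fixed on the bench, 440 (x) by 560 (y) by 4 mm thick. Origin: centre of its underside, at bench height; its x points roughly away from the robot.
- housing: Aluminium block, 0.5-0.9 kg, standing on the mat: 40 mm thick (own x), 130 wide (own y; 160 over a small lug on each side), 130 tall (own z). Its -x face carries two dark round ports, rims 48 mm across and 4 mm proud, at own y +-34, 65 mm up; its +x face is flat. Origin: centre of the underside as it stands. Pushed near the top towards own +x it tips after about 35 mm; own x then points down.
- housing_centre (a point): Centre of the 130 x 130 x 40 mm block: 69 mm above the bench while standing, 24 mm when lying on the mat.
- lamp: Inspection lamp fixed on the mat, about 225 mm to the left (+y) of the mat's centre: round steel foot 72 mm across and 20 mm high, post 18 mm across, grey hinged head. Origin: centre of the foot's underside, 4 mm above the bench. The head folds towards its own -x, over the mat; own z up.
- lamp_hinge (a point): Centre of the head's horizontal hinge, 120 mm above the foot's underside, on the lamp's axis; it turns about the lamp's own y.
- lamp_back (a point): Point on the plain back of the lamp head (away from the mat's centre; the white light strip is on the other face), 130 mm from the hinge, mid-width. The head is a slab 38 mm wide and 18 mm thick, its mid-plane through the hinge, reaching from 25 to 180 mm from it. Pushing here folds it; once level, this face is on top.
- lamp_head (a joint): Fold angle of the lamp head (rad): 0 = straight up, growing as it folds down towards the lamp's own -x, 1.571 = level, at its hard stop. A stiff friction hinge (about 0.25 Nm, so about 2 N at lamp_back): it stays where it is left.
- socket: Bystander: steel socket, an upright tube 36 mm across and 60 mm high, on the mat on the robot's side of the lamp. Origin: centre of its underside.
- can: Bystander: closed can, 60 mm across and 100 mm high, on the mat on the far side of the lamp. Origin: centre of its underside.
- hammer: Bystander: hammer lying on the bench to the right of the mat, its handle pointing to its own -x. Origin near its middle, on the bench.
- wrench: Bystander: steel wrench lying on the bench to the left of the mat, along its own x. Origin near its middle, on the bench.
Things that resemble listed ones, but are neither listed nor needed, are in the scene too. What is shaped like the housing but blue is not meant.

How it is judged:
By the outcome, as a careful person would: the job done as asked, in the order asked, and still so for the second after the job is handed in, with the robot touching nothing.
It also fails if it takes over 48 s, if anything falls off the work surface, if the arm or the gripper's body presses on something with over 40 N, if the wrist force passes 120 N, or if a joint passes its speed limit or range.

### The arm

A 6-joint arm with a two-finger parallel gripper is mounted at the origin on the work surface. World frame = base frame: x ahead of the robot, y to its left, z up, the work surface at z = 0. Lengths are in m, angles in rad, forces in N, time in s.
With the tool pointing down it reaches from about 0.35 to 0.975 m from the base axis. Payload 4.9 kg.
Tool frame: the origin (TCP) lies at the very end of the fingers, on their centre line; the grasp point (between the pads) lies 19 mm behind it (ctrl.tcp_to_grasp is the z of the grasp point in the tool frame, in m); z points along the fingers, y is the line along which they close (so a half turn about z gives the same grasp; the last joint's range is limited). The gripper opens to 85 mm and grips with 20 to 120 N. Pads are 22 mm wide; open, the fingers measure 114 mm over their backs; the gripper's body (76 mm by 85 mm) begins 54 mm behind the grasp point. The pads swing forward as they close: fully open they stand 13 mm farther back than shut.
Start: joints at [-1.282, 0.053, 1.613, -0, 1.476, -0.119], TCP at [0.248, -0.574, 0.204] pointing down, gripper open.
Joint ranges: [-3.01, 3.01], [-1.01, 2.22], [0.06, 2.58], [-1.02, 4.17], [0.09, 2.62], [-3.14, 3.14]. Speed limits (rad/s): [2.57, 2.57, 3.14, 3.14, 3.14, 3.14].

### API

Orientations are given as a rotation vector (axis times angle).
In Python, from station import ctrl, eyes, job, nets gives the robot as it stands. The module is installed in compiled form; this text tells all that it offers.
- The arm moves only by the tool jog_arm, never from a script. Its argument "commands" is one flat list of numbers, 7 for each row, row after row: the shift along the tool's x, y, z each as a share of 0.06 m, from -1 to 1, then the turn, a rotation vector about the tool's x, y, z each as a share of 0.1 rad, from -1 to 1, then the finger opening in mm, from 0 to 85.4. In form: [x, y, z, ax, ay, az, grip, x, y, z, ax, ay, az, grip, ...]. A call has 1 to 20 rows; each row shifts and turns the commanded pose from where the row before left it, along the tool's axes as they then stand; what a row does not reach is not made up. A row lasts 1/8 s, in which the tool goes at most 62.5 mm and 10.7 degrees, less where a joint would pass 70% of its speed; a pose out of reach is approached as far as the arm can. A call with a number of a shift or a turn outside -1 to 1 is refused whole. A call with a gripper value outside its range is refused whole. The fingers move at their own pace and stop on an object; "newtons" is the grip in N (left out, the last holds). Time passes only in rows, so rows that do not move let the fingers close. It gives the time, the measured TCP pose, the force, the opening and the grip force at its end, in the units of the state.
- ctrl.get_obs(): the state, without advancing time (a new reading comes with each control period).
- eyes.get_image(name): name is "scene" or "top" or "wrist"; returns a dict with "image" (400x640x3 uint8, red, green, blue), "z_map" (400x640 float32, m along the optical axis (not along the pixel's ray), 0 where there is no reading), "K" (3x3 intrinsics, pixels), "cam_to_world" (4x4, takes a point from camera to world coordinates). Camera axes: x right, y up, looking along -z (the intrinsics and any distortion apply to the point x, -y, -z); pixel columns grow to the right and rows downward; lengths in m; the calibration is good to about 2 mm. A picture is of the moment at which its call begins.
- job.finish_job(): hands the job in; it is judged then, once.
Trained networks look in the newest picture that a camera, given by its name, has taken for a name from the list of things; names that differ only in an ending like _2 or _b are one class to them, and where a whole thing is asked for, a point or a joint stands for the part that bears it (a point fixed in the world has none). Each returns a list of dicts, best first, with "p" (0 to 1); they miss things now and then, are a little off and sometimes report something else, mostly with a low value. They report only what shows in the picture. A call takes as long as a camera call. They do not tell look-alikes from the thing itself.
- nets.silhouettes(camera, name): "mask" (400x640 bool, what is visible of it) and "bbox" ([left, top, right, bottom] in pixels, round what is visible of it).
The state is a dict: "t": time; "q": joint angles; "dq": joint speeds; "effort": joint torques, N m; "tool_pos": TCP position; "tool_rot": TCP orientation; "contact_force": force on the tool from outside, world axes, zero at the start; "wrist_torque": the same for the moment, N m; "opening": finger opening in m; "grip_force": force on a finger pad.
Only numpy, scipy, OpenCV 4.12 (cv2) and the standard library are available. Lean on these libraries where they do the work, as an engineer would, in place of code of your own. Each camera call takes 0.05 s, during which the arm holds its last target. There are 200 camera calls.

## Working session

There is one attempt and no reset: what is moved stays moved. The work goes in short steps, Python scripts to look and compute and a tool call to move; the robot and the scene stay as the last step left them, time stands still between calls to the robot, and variables do not carry over. Pictures are saved under pics/ and viewed, at most 10 in all, crops included, and the job is handed in when it is done.

Besides the shell and the picture viewer there is one more tool, called after "Call:" by a JSON object that holds its "name" and its "arguments", one argument or row to a line. jog_arm: Moves the arm, as the interface text tells. Shift numbers are shares of 0.06 m and turn numbers shares of 0.1 rad, none past 1 either way. Its arguments: {"type":"object","properties":{"commands":{"type":"array","items":{"type":"number"}},"newtons":{"type":"number"}},"required":["commands"]}

```bash
mkdir -p pics
cat > h.py <<'E'
import numpy as np, cv2
from station import ctrl, eyes, job, nets
def snap(n,f=None):
    d=eyes.get_image(n)
    if f: cv2.imwrite('pics/'+f,d['image'][:,:,::-1])
    return d
def cloud(d):
    z=d['z_map'];K=d['K'];v,u=np.mgrid[:400,:640]
    P=np.stack([(u-K[0,2])/K[0,0]*z,-(v-K[1,2])/K[1,1]*z,-z],-1)
    T=d['cam_to_world'];W=P@T[:3,:3].T+T[:3,3];W[z==0]=np.nan
    return W
E
python3 - <<'E'
from h import *
a=snap('scene','s1.png');b=snap('top','t1.png')
for n,d in(('scene',a),('top',b)):
    W=cloud(d)
    for o in('housing','lamp','lamp_head','mat','socket','can'):
        for r in nets.silhouettes(n,o)[:3]:
            p=W[r['mask']];p=p[~np.isnan(p[:,0])]
            print(n,o,round(r['p'],2),r['bbox'],np.round(np.percentile(p,[3,50,97],axis=0),3).tolist() if len(p) else '')
print(ctrl.get_obs())
E
```

```text
scene housing 0.81 [100.1, 299.5, 179.9, 369.9] [[0.449, -0.669, 0.004], [0.526, -0.629, 0.091], [0.563, -0.585, 0.13]]
scene housing 0.69 [201.0, 188.8, 235.6, 247.7] [[0.196, -0.341, 0.006], [0.252, -0.295, 0.082], [0.283, -0.222, 0.13]]
scene housing 0.69 [323.9, 141.6, 365.0, 171.4] [[0.167, 0.248, 0.004], [0.216, 0.295, 0.072], [0.262, 0.345, 0.129]]
scene lamp 0.59 [399.2, 135.8, 419.4, 222.4] [[0.569, 0.166, 0.01], [0.594, 0.189, 0.16], [0.617, 0.221, 0.295]]
scene lamp 0.16 [180.3, 285.7, 256.3, 358.4] [[0.396, -0.519, 0.001], [0.579, -0.482, 0.022], [0.633, -0.445, 0.026]]
scene lamp_head 0.61 [403.5, 133.5, 419.5, 187.9] [[0.564, 0.165, 0.12], [0.591, 0.181, 0.223], [0.605, 0.216, 0.297]]
scene mat 0.98 [246.1, 188.6, 477.2, 344.8] [[0.375, -0.277, -0.0], [0.64, -0.096, 0.003], [0.79, 0.24, 0.005]]
scene socket 0.72 [365.9, 180.0, 375.5, 199.7] [[0.41, 0.201, 0.006], [0.429, 0.211, 0.04], [0.44, 0.233, 0.062]]
scene can 0.69 [437.1, 203.7, 462.3, 239.6] [[0.709, 0.177, 0.008], [0.74, 0.187, 0.068], [0.76, 0.224, 0.104]]
top housing 0.67 [159.4, 266.2, 203.1, 307.9] [[0.149,
[... 838 characters left out ...]
7], [0.431, 0.235, 0.069]]
{'t': 0.7, 'q': array([-1.28198645e+00,  5.26601608e-02,  1.61284838e+00, -2.64153131e-05,
        1.47601889e+00, -1.19017199e-01]), 'dq': array([-0.00064282, -0.00025504,  0.0007024 ,  0.00109237, -0.00202284,
       -0.00019938]), 'effort': array([ 1.11118945e-03, -3.93554056e+01, -3.70367825e+01, -9.50902358e-05,
        4.12045329e-04,  5.71756615e-06]), 'tool_pos': array([ 0.24786755, -0.57374707,  0.20405917]), 'tool_rot': array([ 3.07643719e+00,  6.36173192e-01, -3.24706975e-05]), 'contact_force': array([-0.16117624, -0.30275721, -0.45929545]), 'wrist_torque': array([-0.02004731,  0.0193682 ,  0.04375436]), 'grip_force': 0.0, 'opening': 0.08500952019693958}
```

View pics/s1.png

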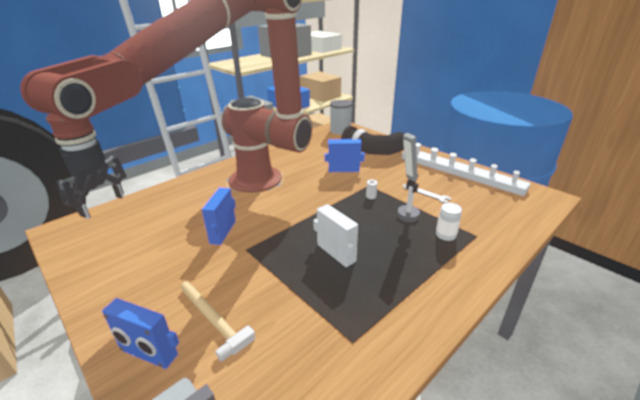

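Run:
```python
import cv2
i=cv2.imread('pics/t1.png')[100:260,180:390]
cv2.imwrite('pics/t1c.png',cv2.resize(i,None,fx=3.7,fy=3.7,interpolation=2))
```

```text
(no output)
```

View pics/t1c.png

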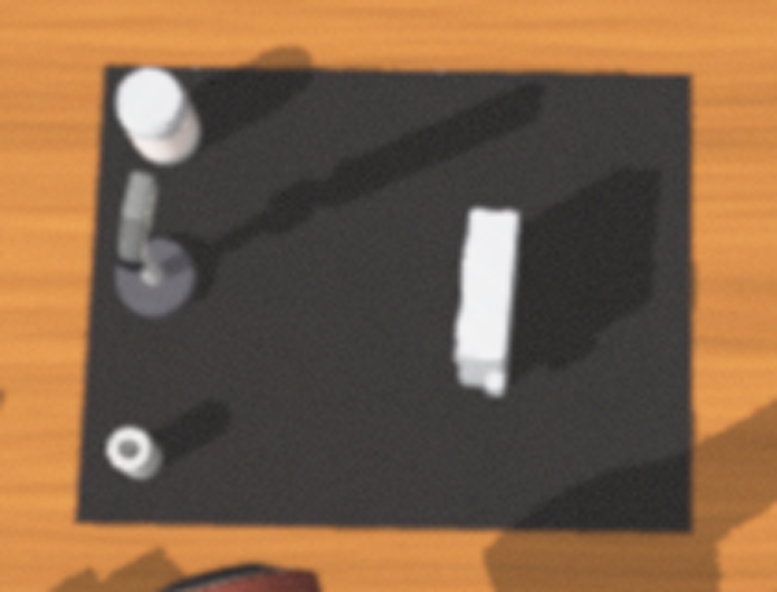

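Run:
```python
from h import *
np.set_printoptions(precision=3,suppress=True)
a=snap('scene');b=snap('top')
print('cams',a['cam_to_world'][:3,3],b['cam_to_world'][:3,3])
i=a['image'][190:280,290:380];j=a['image'][120:230,370:480]
c=lambda m:cv2.resize(m[:,:,::-1],(390,390),interpolation=2)
cv2.imwrite('pics/c1.png',np.hstack([c(i),c(j)]))
for n,d in(('scene',a),('top',b)):
    W=cloud(d).reshape(-1,3);W=W[~np.isnan(W[:,0])]
    H=W[(W[:,0]>.42)&(W[:,0]<.68)&(W[:,1]>-.2)&(W[:,1]<0)&(W[:,2]>.015)]
    t=H[H[:,2]>.118]; 
    print(n,'top rect',cv2.minAreaRect(t[:,:2].astype(np.float32)),t[:,2].mean())
    if n=='scene':
        f=H[(H[:,2]>.03)&(H[:,2]<.11)]
        q=np.polyfit(f[:,0],f[:,1],1);r=f[:,1]-np.polyval(q,f[:,0]);f=f[abs(r)<.01];print('face y=',np.polyfit(f[:,0],f[:,1],1),f.min(0),f.max(0))
    L=W[(W[:,0]>.5)&(W[:,0]<.68)&(W[:,1]>.12)&(W[:,1]<.27)]
    ft=L[(L[:,2]>.018)&(L[:,2]<.03)];print('foot',cv2.minEnclosingCircle(ft[:,:2].astype(np.float32)),np.median(ft,0))
    for lo,hi in((.05,.1),(.15,.19),(.19,.23),(.23,.27),(.27,.32)):
        s=L[(L[:,2]>lo)&(L[:,2]<hi)]
        if len(s)>3: print(lo,len(s),np.median(s,0),np.percentile(s,5,axis=0),np.percentile(s,95,axis=0))
    s=L[L[:,2]>.155]; m=s.mean(0);u=np.linalg.svd(s-m)[2];print('head pca',m,u)
```

```text
cams [ 1.124 -0.688  0.705] [ 0.148 -0.116  1.695]
scene top rect ((0.5534493327140808, -0.09687333554029465), (0.04224482923746109, 0.13218839466571808), 84.10728454589844) 0.13031866208077364
face y= [-0.063 -0.079] [ 0.471 -0.123  0.03 ] [ 0.634 -0.103  0.11 ]
foot ((0.5916680693626404, 0.21092252433300018), 0.03790993615984917) [0.594 0.205 0.022]
0.05 73 [0.592 0.206 0.074] [0.583 0.202 0.053] [0.598 0.213 0.097]
0.15 128 [0.596 0.193 0.17 ] [0.571 0.186 0.151] [0.606 0.205 0.189]
0.19 138 [0.594 0.184 0.211] [0.571 0.177 0.192] [0.604 0.194 0.229]
0.23 143 [0.591 0.175 0.251] [0.57  0.168 0.232] [0.602 0.184 0.268]
0.27 138 [0.589 0.168 0.288] [0.567 0.164 0.272] [0.601 0.179 0.299]
head pca [0.59  0.18  0.234] [[ 0.062  0.203 -0.977]
 [-0.993 -0.081 -0.08 ]
 [ 0.096 -0.976 -0.197]]
top top rect ((0.5472283959388733, -0.09387113898992538), (0.041068077087402344, 0.13054624199867249), 85.38394927978516) 0.13313502559099286
foot ((0.581829845905304, 0.21273761987686157), 0.03685104474425316) [0.576 0.206 0.023]
0.05 22 [0.578 0.206 0.071] [0.575 0.204 0.051] [0.586 0.213 0.095]
0.15 19 [0.564 0.206 0.174] [0.562 0.193 0.154] [0.567 0.215 0.189]
0.19 22 [0.563 0.195 0.212] [0.56  0.181 0.193] [0.572 0.205 0.225]
0.23 24 [0.561 0.187 0.246] [0.559 0.175 0.231] [0.567 0.197 0.266]
0.27 98 [0.573 0.175 0.297] [0.558 0.167 0.276] [0.59  0.184 0.302]
head pca [0.57  0.182 0.264] [[-0.1    0.238 -0.966]
 [ 0.963 -0.219 -0.154]
 [-0.249 -0.946 -0.208]]
```

View pics/c1.png

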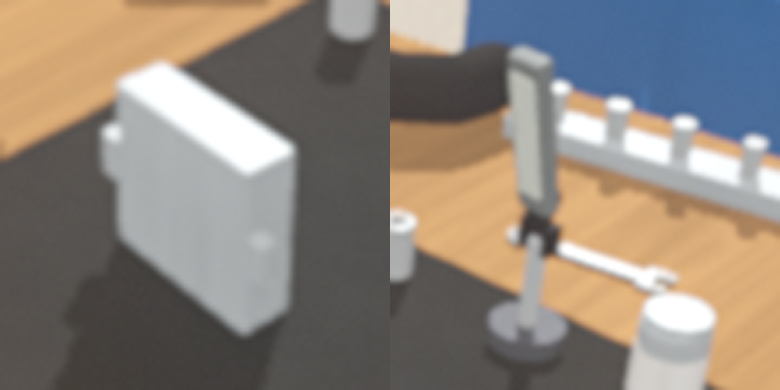

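```bash
cat >> h.py <<'E'
from scipy.spatial.transform import Rotation as Ro
def down(yaw): # tool x at yaw, z down
    c,s=np.cos(yaw),np.sin(yaw);return Ro.from_matrix([[c,s,0],[s,-c,0],[0,0,-1]])
def plan(wps,grip=0,p=None,R=None):
    """wps: (pos, yaw, nrows); prints rows"""
    o=ctrl.get_obs();p=o['tool_pos'] if p is None else p;R=Ro.from_rotvec(o['tool_rot']) if R is None else R
    for t,yaw,n in wps:
        t=np.array(t);T=down(yaw) if np.isscalar(yaw) else yaw
        for k in range(n,0,-1):
            d=np.round(R.inv().apply((t-p)/k)/.06,2);w=np.round((R.inv()*T).as_rotvec()/k/.1,2)
            if max(abs(d).max(),abs(w).max())>1: print('!!')
            p=p+R.apply(d*.06);R=R*Ro.from_rotvec(w*.1)
            print(','.join('%g'%x for x in [*d,*w,grip]),end=',\n' if k==1 else ', ')
    print(p)
E
python3 - <<'E'
from h import *
plan([((.40,-.30,.22),-.08,6),((.555,-.015,.22),-.08,8),((.555,-.015,.108),-.08,4)])
E
```

```text
0.69,-0.53,-0.04,-0,0,0.81,0, 0.64,-0.58,-0.05,-0,0,0.81,0, 0.6,-0.64,-0.04,-0,0,0.81,0, 0.54,-0.68,-0.05,-0,0,0.82,0, 0.48,-0.72,-0.04,-0,0,0.81,0, 0.43,-0.76,-0.05,-0,0,0.82,0,
0.27,-0.62,0,-0,0,-0,0, 0.27,-0.62,0,-0,0,-0,0, 0.28,-0.62,0,-0,0,-0,0, 0.27,-0.62,0,-0,0,-0,0, 0.28,-0.62,0,-0,0,-0,0, 0.27,-0.61,0,-0,0,-0,0, 0.28,-0.62,0,-0,0,-0,0, 0.27,-0.61,0,-0,0,-0,0,
0,-0,0.47,-0,0,-0,0, 0,-0,0.47,-0,0,-0,0, 0,-0,0.47,-0,0,-0,0, 0,-0,0.46,-0,0,-0,0,
[ 0.5548528  -0.0152763   0.10801193]
```

Call:
{"name": "jog_arm", "arguments": {
  "commands": [0.69,-0.53,-0.04,0,0,0.81,0,0.64,-0.58,-0.05,0,0,0.81,0,0.6,-0.64,-0.04,0,0,0.81,0,0.54,-0.68,-0.05,0,0,0.82,0,0.48,-0.72,-0.04,0,0,0.81,0,0.43,-0.76,-0.05,0,0,0.82,0,0.27,-0.62,0,0,0,0,0,0.27,-0.62,0,0,0,0,0,0.28,-0.62,0,0,0,0,0,0.27,-0.62,0,0,0,0,0,0.28,-0.62,0,0,0,0,0,0.27,-0.61,0,0,0,0,0,0.28,-0.62,0,0,0,0,0,0.27,-0.61,0,0,0,0,0,0,0,0.47,0,0,0,0,0,0,0.47,0,0,0,0,0,0,0.47,0,0,0,0,0,0,0.46,0,0,0,0,0,0,0,0,0,0,0]
}}

```text
t: 3.18
tool_pos: [0.5528, -0.0149, 0.1053]
tool_rot: [-3.138, 0.126, 0.009]
contact_force: [0.3, -0.1, 0.2]
opening: 0.0001
grip_force: 0.0
```

Call:
{"name": "jog_arm", "arguments": {
  "commands": [0,0.16,0,0,0,0,0,0,0.16,0,0,0,0,0,0,0.16,0,0,0,0,0,0,0.16,0,0,0,0,0,0,0.08,0,0,0,0,0,0,0.08,0,0,0,0,0,0,0.08,0,0,0,0,0,0,0.08,0,0,0,0,0,0,0.08,0,0,0,0,0,0,0.08,0,0,0,0,0]
}}

```text
t: 4.42
tool_pos: [0.5495, -0.0825, 0.108]
tool_rot: [3.139, -0.126, -0.0]
contact_force: [0.1, -0.6, 0.4]
opening: -0.0002
grip_force: 0.0
```

```bash
cat > hs.py <<'E'
from h import *
a=snap('scene','hs%d.png'%int(ctrl.get_obs()['t']*100));W=cloud(a).reshape(-1,3);W=W[~np.isnan(W[:,0])]
H=W[(W[:,0]>.44)&(W[:,0]<.66)&(W[:,1]>-.27)&(W[:,1]<-.05)&(W[:,2]>.015)&(W[:,2]<.16)]
for lo in np.arange(.015,.15,.02):
    s=H[(H[:,2]>lo)&(H[:,2]<lo+.02)]
    if len(s):print('%.3f'%lo,len(s),np.percentile(s[:,:2],[3,50,97],axis=0).round(3).tolist())
E
python3 hs.py
```

```text
0.015 212 [[0.494, -0.121], [0.579, -0.114], [0.619, -0.086]]
0.035 182 [[0.493, -0.121], [0.566, -0.115], [0.62, -0.088]]
0.055 246 [[0.477, -0.122], [0.568, -0.115], [0.632, -0.09]]
0.075 277 [[0.479, -0.121], [0.584, -0.114], [0.631, -0.087]]
0.095 234 [[0.496, -0.121], [0.577, -0.114], [0.619, -0.088]]
0.115 560 [[0.494, -0.12], [0.566, -0.105], [0.618, -0.079]]
0.135 54 [[0.545, -0.096], [0.56, -0.089], [0.564, -0.07]]
```

Run:
```python
from h import *
b=snap('top');f=snap('scene')
c=lambda m:cv2.resize(m[:,:,::-1],(400,400),interpolation=2)
cv2.imwrite('pics/c2.png',np.hstack([c(b['image'][130:230,260:360]),c(f['image'][160:280,280:400])]))
print(ctrl.get_obs())
```

```text
{'t': 4.575, 'q': array([-2.82932940e-01, -3.31238136e-02,  1.86403902e+00,  7.90985116e-05,
        1.31066028e+00,  1.36839806e+00]), 'dq': array([ 5.09250484e-03, -1.74603820e-03,  2.29884046e-03, -2.16642793e-05,
       -5.33471329e-04,  1.05574858e-03]), 'effort': array([-1.62888179e-01, -3.35080791e+01, -3.50013649e+01, -1.81331561e-02,
       -4.22891200e-03, -1.00213563e-02]), 'tool_pos': array([ 0.54948052, -0.08245512,  0.10802201]), 'tool_rot': array([-3.13897471e+00,  1.26498491e-01, -5.50238043e-05]), 'contact_force': array([-0.25717124,  0.6533811 ,  1.31779496]), 'wrist_torque': array([-0.00264038, -0.03735029, -0.02206058]), 'grip_force': 0.0, 'opening': 0.00016592652616676632}
```

View pics/c2.png

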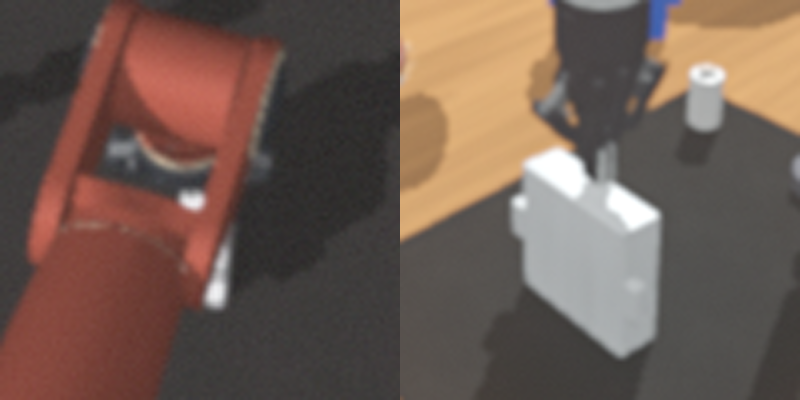

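Call:
{"name": "jog_arm", "arguments": {
  "commands": [0,0.08,0,0,0,0,0,0,0.08,0,0,0,0,0,0,0.08,0,0,0,0,0]
}}

```text
t: 4.95
tool_pos: [0.5483, -0.0969, 0.108]
tool_rot: [3.139, -0.126, 0.0]
contact_force: [-0.6, -0.6, -0.0]
opening: 0.0
grip_force: 0.0
```

```bash
python3 hs.py; python3 -c "
from h import *
print(ctrl.get_obs()['contact_force'])"
```

```text
0.015 217 [[0.493, -0.121], [0.577, -0.114], [0.618, -0.086]]
0.035 184 [[0.491, -0.121], [0.564, -0.115], [0.619, -0.088]]
0.055 243 [[0.476, -0.122], [0.57, -0.115], [0.632, -0.089]]
0.075 272 [[0.477, -0.121], [0.584, -0.114], [0.631, -0.086]]
0.095 240 [[0.496, -0.12], [0.579, -0.114], [0.618, -0.088]]
0.115 510 [[0.493, -0.12], [0.571, -0.107], [0.618, -0.081]]
0.135 61 [[0.544, -0.111], [0.559, -0.104], [0.578, -0.085]]
[ 0.7353122  -0.80693124  0.59609159]
```

Run:
```python
from h import *
a=snap('scene')
cv2.imwrite('pics/c3.png',cv2.resize(a['image'][170:280,290:400,::-1],(600,600),interpolation=2))
W=cloud(a)
for v in range(180,236,3):
    print(v,[ '%.3f,%.3f,%.3f'%tuple(W[v,u]) for u in range(326,350,4)])
```

```text
180 ['0.552,-0.134,0.262', '0.565,-0.133,0.266', '0.574,-0.128,0.268', 'nan,nan,nan', '0.586,-0.112,0.266', '0.563,-0.073,0.242']
183 ['0.552,-0.134,0.253', '0.560,-0.128,0.254', '0.559,-0.113,0.248', '0.562,-0.101,0.244', '0.565,-0.089,0.240', '0.574,-0.084,0.242']
186 ['0.555,-0.137,0.247', '0.558,-0.127,0.244', '0.561,-0.115,0.240', '0.562,-0.101,0.235', '0.566,-0.090,0.232', '0.573,-0.083,0.233']
189 ['0.555,-0.138,0.239', '0.560,-0.128,0.236', '0.563,-0.117,0.233', '0.569,-0.108,0.232', '0.569,-0.094,0.226', '0.554,-0.062,0.207']
192 ['0.545,-0.127,0.221', '0.559,-0.127,0.227', '0.563,-0.116,0.224', '0.566,-0.105,0.221', '0.570,-0.094,0.217', '0.328,0.187,-0.005']
195 ['0.552,-0.135,0.218', '0.553,-0.121,0.213', '0.562,-0.115,0.214', '0.567,-0.106,0.213', '0.568,-0.092,0.207', '0.564,-0.072,0.196']
198 ['0.558,-0.141,0.215', '0.545,-0.113,0.196', '0.560,-0.114,0.204', '0.567,-0.106,0.203', '0.564,-0.087,0.193', '0.565,-0.073,0.188']
201 ['0.560,-0.142,0.207', '0.547,-0.116,0.190', '0.562,-0.115,0.196', '0.556,-0.094,0.184', '0.563,-0.086,0.183', '0.380,0.131,0.003']
204 ['0.560,
[... 786 characters left out ...]
,-0.086,0.133']
222 ['0.529,-0.113,0.110', '0.548,-0.116,0.122', '0.564,-0.117,0.130', '0.574,-0.111,0.132', '0.582,-0.105,0.133', '0.589,-0.097,0.133']
225 ['0.528,-0.112,0.099', '0.547,-0.116,0.111', '0.561,-0.114,0.117', '0.578,-0.116,0.127', '0.591,-0.114,0.133', '0.598,-0.107,0.133']
228 ['0.528,-0.113,0.089', '0.546,-0.115,0.099', '0.563,-0.116,0.109', '0.579,-0.116,0.118', '0.596,-0.119,0.128', '0.609,-0.118,0.135']
231 ['0.529,-0.114,0.080', '0.546,-0.114,0.089', '0.565,-0.118,0.101', '0.580,-0.118,0.109', '0.595,-0.118,0.117', '0.612,-0.121,0.128']
234 ['0.530,-0.114,0.069', '0.546,-0.114,0.078', '0.563,-0.115,0.088', '0.579,-0.117,0.098', '0.598,-0.121,0.110', '0.611,-0.119,0.117']
```

View pics/c3.png

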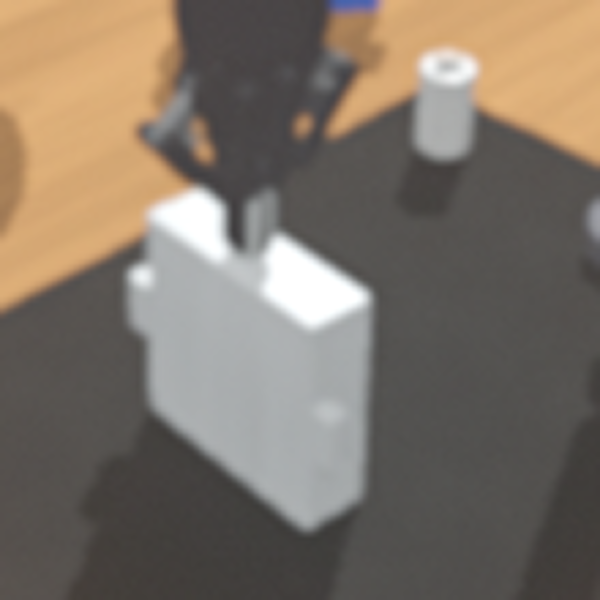

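Call:
{"name": "jog_arm", "arguments": {
  "commands": [0,-0.5,0,0,0,0,0,0,-0.5,0,0,0,0,0,0,-0.5,0,0,0,0,0,0,0,0,0,0,0,0]
}}

```text
t: 5.55
tool_pos: [0.5555, -0.0054, 0.108]
tool_rot: [-3.139, 0.122, 0.0]
contact_force: [0.6, -1.1, 0.2]
opening: 0.0004
grip_force: 0.0
```

Run:
```python
from h import *
o=ctrl.get_obs();print(o['tool_pos'],o['opening'])
a=snap('scene');W=cloud(a).reshape(-1,3);W=W[~np.isnan(W[:,0])]
x,y,_=o['tool_pos']
S=W[(abs(W[:,0]-x)<.05)&(abs(W[:,1]-y)<.05)&(W[:,2]>.02)&(W[:,2]<.26)]
for lo in np.arange(.08,.26,.01):
    s=S[(S[:,2]>lo)&(S[:,2]<lo+.01)]
    if len(s): print('%.2f'%lo,len(s),np.percentile(s[:,:2],[5,50,95],axis=0).round(3).tolist())
cv2.imwrite('pics/c4.png',cv2.resize(a['image'][130:260,290:420,::-1],(600,600),interpolation=2))
```

```text
[ 0.55550083 -0.00544476  0.1079913 ] 0.00041543582720278215
0.13 7 [[0.556, -0.014], [0.565, -0.011], [0.568, -0.002]]
0.14 32 [[0.551, -0.019], [0.564, -0.013], [0.57, 0.002]]
0.15 29 [[0.552, -0.02], [0.565, -0.013], [0.569, 0.006]]
0.16 26 [[0.554, -0.02], [0.565, -0.013], [0.569, 0.004]]
0.17 28 [[0.563, -0.02], [0.569, -0.005], [0.571, 0.015]]
0.18 69 [[0.549, -0.04], [0.569, -0.013], [0.572, 0.024]]
0.19 64 [[0.544, -0.049], [0.568, -0.02], [0.573, 0.033]]
0.20 86 [[0.549, -0.053], [0.57, -0.011], [0.576, 0.038]]
0.21 69 [[0.562, -0.051], [0.57, -0.002], [0.576, 0.039]]
0.22 81 [[0.559, -0.051], [0.568, -0.02], [0.576, 0.043]]
0.23 92 [[0.553, -0.053], [0.569, -0.024], [0.579, 0.026]]
0.24 84 [[0.55, -0.046], [0.567, -0.025], [0.577, 0.02]]
0.25 34 [[0.549, -0.044], [0.565, -0.04], [0.569, -0.026]]
```

View pics/c4.png

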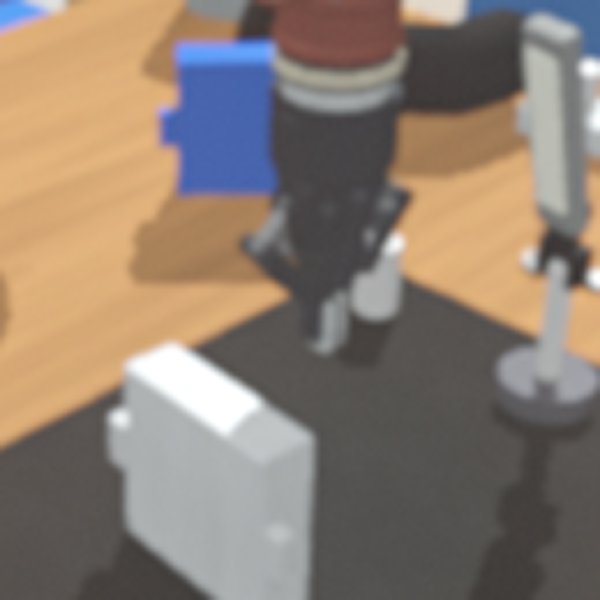

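Call:
{"name": "jog_arm", "arguments": {
  "commands": [0,0,0.16,0,0,0,0,0,0,0.16,0,0,0,0,0,0,0.16,0,0,0,0,0,0.2,0,0,0,0,0,0,0.2,0,0,0,0,0,0,0.2,0,0,0,0,0,0,0.1,0,0,0,0,0,0,0.1,0,0,0,0,0,0,0.1,0,0,0,0,0,0,0.1,0,0,0,0,0]
}}

```text
t: 6.85
tool_pos: [0.5508, -0.0667, 0.0794]
tool_rot: [-3.138, 0.126, -0.0]
contact_force: [0.8, 1.2, 0.7]
opening: 0.0001
grip_force: 0.7
```

```bash
python3 hs.py; python3 -c "
from h import *
print(ctrl.get_obs()['contact_force'])"
```

```text
0.015 204 [[0.495, -0.121], [0.577, -0.115], [0.619, -0.088]]
0.035 176 [[0.493, -0.123], [0.57, -0.117], [0.62, -0.087]]
0.055 237 [[0.481, -0.125], [0.575, -0.118], [0.632, -0.089]]
0.075 261 [[0.478, -0.125], [0.581, -0.118], [0.631, -0.091]]
0.095 229 [[0.493, -0.125], [0.58, -0.119], [0.618, -0.09]]
0.115 616 [[0.493, -0.126], [0.563, -0.108], [0.617, -0.069]]
0.135 74 [[0.498, -0.107], [0.563, -0.079], [0.603, -0.057]]
[ 0.89710399  1.18832235 -0.93907166]
```

Call:
{"name": "jog_arm", "arguments": {
  "commands": [0,0.08,0,0,0,0,0,0,0.08,0,0,0,0,0,0,0.08,0,0,0,0,0,0,0.08,0,0,0,0,0,0,0.08,0,0,0,0,0,0,0.08,0,0,0,0,0,0,0.08,0,0,0,0,0,0,0,0,0,0,0,0,0,0,0,0,0,0,0]
}}

```text
t: 8.02
tool_pos: [0.548, -0.1002, 0.0792]
tool_rot: [-3.139, 0.126, 0.0]
contact_force: [-0.2, -0.4, -0.6]
opening: 0.0001
grip_force: 0.0
```

```bash
python3 hs.py
```

```text
0.015 410 [[0.489, -0.248], [0.607, -0.212], [0.625, -0.13]]
0.035 1526 [[0.488, -0.245], [0.556, -0.188], [0.612, -0.118]]
0.055 109 [[0.483, -0.242], [0.563, -0.229], [0.602, -0.18]]
0.095 16 [[0.545, -0.112], [0.558, -0.107], [0.563, -0.089]]
0.115 64 [[0.545, -0.115], [0.558, -0.107], [0.562, -0.088]]
0.135 62 [[0.554, -0.125], [0.561, -0.102], [0.564, -0.075]]
```

Run:
```python
from h import *
a=snap('scene');b=snap('top')
for d in(a,b):
    W=cloud(d).reshape(-1,3);W=W[~np.isnan(W[:,0])]
    s=W[(W[:,0]>.53)&(W[:,0]<.64)&(W[:,1]>.14)&(W[:,1]<.24)&(W[:,2]>.16)]
    # robust plane y=ax+bz+c
    best=None;rng=np.random.default_rng(0)
    for _ in range(300):
        q=s[rng.choice(len(s),3,replace=False)]
        n=np.cross(q[1]-q[0],q[2]-q[0]);n/=np.linalg.norm(n)+1e-9
        if abs(n[1])<.7: continue
        m=abs((s-q[0])@n)<.003
        if best is None or m.sum()>best.sum():best=m
    t=s[best];c=t.mean(0);u=np.linalg.svd(t-c)[2];print(len(s),len(t),c,u[2],u[0])
W=cloud(a).reshape(-1,3)
s=W[(W[:,0]>.44)&(W[:,0]<.66)&(W[:,1]>-.26)&(W[:,1]<-.1)&(W[:,2]>.03)&(W[:,2]<.06)]
print(np.percentile(s[:,2],[5,25,50,75,95]))
o=ctrl.get_obs();p=o['tool_pos']
plan([((p[0],p[1],.14),-.12,2),((.45,-.02,.27),.35,5),((.45,.27,.27),1.0,7),((.63,.30,.24),1.34,6)])
```

```text
513 337 [0.58664006 0.17790298 0.23186274] [0.07960735 0.97298966 0.21668823] [ 0.03406888  0.21459542 -0.97610866]
158 54 [0.56919128 0.18238729 0.27406278] [ 0.02998225 -0.98331118 -0.17944412] [-0.13358191  0.17397264 -0.97564819]
[0.03467055 0.0416741  0.04292606 0.04455237 0.04785632]
0,-0,-0.51,-0,-0,0.2,0, 0,-0,-0.5,-0,-0,0.2,0,
-0.36,-0.23,-0.43,-0,-0,-0.94,0, -0.33,-0.26,-0.43,-0,-0,-0.94,0, -0.31,-0.29,-0.44,-0,-0,-0.94,0, -0.28,-0.31,-0.43,-0,-0,-0.94,0, -0.25,-0.34,-0.44,-0,-0,-0.94,0,
0.24,-0.65,0,-0,-0,-0.93,0, 0.3,-0.62,0,-0,-0,-0.93,0, 0.35,-0.59,0,-0,-0,-0.93,0, 0.41,-0.56,0,-0,-0,-0.93,0, 0.45,-0.52,0,-0,-0,-0.93,0, 0.5,-0.47,0,0,-0,-0.92,0, 0.55,-0.43,0,0,-0,-0.93,0,
0.34,0.38,0.08,0,-0,-0.57,0, 0.32,0.39,0.08,0,-0,-0.57,0, 0.29,0.41,0.09,0,-0,-0.56,0, 0.27,0.43,0.08,0,-0,-0.57,0, 0.25,0.44,0.09,0,-0,-0.56,0, 0.22,0.46,0.08,0,-0,-0.57,0,
[0.63012888 0.29978453 0.24003347]
```

Run:
```python
from h import *
o=ctrl.get_obs();p=o['tool_pos']
plan([((p[0],p[1],.14),-.12,2),((.45,-.02,.27),.35,5),((.45,.27,.27),1.05,8),((.595,.30,.222),1.48,5)])
```

```text
0,-0,-0.51,-0,-0,0.2,0, 0,-0,-0.5,-0,-0,0.2,0,
-0.36,-0.23,-0.43,-0,-0,-0.94,0, -0.33,-0.26,-0.43,-0,-0,-0.94,0, -0.31,-0.29,-0.44,-0,-0,-0.94,0, -0.28,-0.31,-0.43,-0,-0,-0.94,0, -0.25,-0.34,-0.44,-0,-0,-0.94,0,
0.21,-0.57,0,-0,-0,-0.87,0, 0.26,-0.55,0,-0,-0,-0.88,0, 0.3,-0.52,0,-0,-0,-0.87,0, 0.35,-0.49,0,-0,-0,-0.88,0, 0.39,-0.46,0,-0,-0,-0.87,0, 0.43,-0.43,0,0,-0,-0.88,0, 0.46,-0.39,0,0,-0,-0.87,0, 0.49,-0.35,0,0,-0,-0.88,0,
0.33,0.37,0.16,0,-0,-0.86,0, 0.29,0.4,0.16,0,-0,-0.86,0, 0.26,0.42,0.16,0,-0,-0.86,0, 0.22,0.44,0.16,0,-0,-0.86,0, 0.19,0.46,0.16,0,-0,-0.86,0,
[0.59508233 0.30021742 0.22203227]
```

Call:
{"name": "jog_arm", "arguments": {
  "commands": [0,0,-0.51,0,0,0.2,0,0,0,-0.5,0,0,0.2,0,-0.36,-0.23,-0.43,0,0,-0.94,0,-0.33,-0.26,-0.43,0,0,-0.94,0,-0.31,-0.29,-0.44,0,0,-0.94,0,-0.28,-0.31,-0.43,0,0,-0.94,0,-0.25,-0.34,-0.44,0,0,-0.94,0,0.21,-0.57,0,0,0,-0.87,0,0.26,-0.55,0,0,0,-0.88,0,0.3,-0.52,0,0,0,-0.87,0,0.35,-0.49,0,0,0,-0.88,0,0.39,-0.46,0,0,0,-0.87,0,0.43,-0.43,0,0,0,-0.88,0,0.46,-0.39,0,0,0,-0.87,0,0.49,-0.35,0,0,0,-0.88,0]
}}

```text
t: 10.05
tool_pos: [0.4496, 0.2713, 0.2701]
tool_rot: [2.716, 1.579, 0.0]
contact_force: [-0.1, 0.6, 0.4]
opening: 0.0
grip_force: 0.0
```

Run:
```python
from h import *
print(ctrl.get_obs()['contact_force'])
plan([((.595,.30,.222),1.48,6)])
```

```text
[-0.13819092  0.64006316  0.35552093]
0.27,0.31,0.13,0,-0,-0.71,0, 0.25,0.33,0.13,0,-0,-0.71,0, 0.22,0.35,0.14,0,-0,-0.71,0, 0.2,0.36,0.13,0,-0,-0.71,0, 0.17,0.37,0.14,0,-0,-0.71,0, 0.14,0.39,0.13,0,-0,-0.72,0,
[0.59509864 0.29999423 0.22209674]
```

Call:
{"name": "jog_arm", "arguments": {
  "commands": [0.27,0.31,0.13,0,0,-0.71,0,0.25,0.33,0.13,0,0,-0.71,0,0.22,0.35,0.14,0,0,-0.71,0,0.2,0.36,0.13,0,0,-0.71,0,0.17,0.37,0.14,0,0,-0.71,0,0.14,0.39,0.13,0,0,-0.72,0]
}}

```text
t: 10.8
tool_pos: [0.596, 0.2985, 0.2215]
tool_rot: [-2.32, -2.118, 0.0]
contact_force: [-0.3, -0.2, 0.4]
opening: 0.0001
grip_force: 0.0
```

```bash
cat > ls.py <<'E'
from h import *
o=ctrl.get_obs();x,y,z=o['tool_pos'];print(o['tool_pos'],o['contact_force'])
a=snap('scene','L%d.png'%int(o['t']*100));W=cloud(a).reshape(-1,3);W=W[~np.isnan(W[:,0])]
S=W[(abs(W[:,0]-x)<.06)&(abs(W[:,1]-y)<.04)&(W[:,2]>z-.02)&(W[:,2]<z+.07)]
for lo in np.arange(z-.02,z+.07,.01):
    s=S[(S[:,2]>lo)&(S[:,2]<lo+.01)]
    if len(s): print('tool %.3f'%lo,len(s),np.percentile(s[:,:2],[5,50,95],axis=0).round(3).tolist())
E
python3 ls.py
python3 - <<'E'
from h import *
h=np.array([.586,.212,.124]);d=np.array([-.09,-.996,0]);zz=np.array([0,0,1.])
r=.128;W=[]
for th in (.22,.5,.8,1.1,1.35,1.5,1.571):
    n=-np.cos(th)*d+np.sin(th)*zz
    p=h+r*(np.sin(th)*d+np.cos(th)*zz)+.009*n-d*.011*np.cos(th)-zz*.028
    W.append((p,1.48,{.22:6,1.5:2,1.571:2}.get(th,4)));print(th,p.round(3))
plan(W)
E
```

```text
[0.59603582 0.29848368 0.22150546] [-0.32461347 -0.2400971   0.38081523]
tool 0.242 5 [[0.595, 0.288], [0.605, 0.29], [0.606, 0.302]]
tool 0.252 29 [[0.587, 0.286], [0.604, 0.29], [0.612, 0.301]]
tool 0.262 30 [[0.587, 0.284], [0.604, 0.291], [0.612, 0.302]]
tool 0.272 29 [[0.587, 0.287], [0.604, 0.291], [0.613, 0.3]]
tool 0.282 29 [[0.585, 0.285], [0.6, 0.289], [0.613, 0.295]]
0.22 [0.585 0.204 0.223]
0.5 [0.582 0.168 0.213]
0.8 [0.579 0.134 0.192]
1.1 [0.577 0.107 0.162]
1.35 [0.575 0.092 0.133]
1.5 [0.575 0.086 0.114]
1.571 [0.574 0.085 0.105]
-0.26,-0.01,-0.01,-0,0,0,0, -0.27,-0.01,-0.01,-0,0,0,0, -0.26,-0.01,-0.01,-0,0,0,0, -0.27,-0.01,-0.01,-0,0,0,0, -0.26,-0.01,-0.01,-0,0,0,0, -0.27,-0.01,-0,-0,0.01,0,0,
-0.15,-0,0.04,-0,-0,0,0, -0.15,-0,0.04,-0,-0,0,0, -0.14,-0,0.04,-0,-0,0,0, -0.15,-0,0.05,-0,-0,0,0,
-0.14,-0,0.09,-0,-0,0,0, -0.14,-0,0.09,-0,-0,0,0, -0.14,-0,0.08,-0,-0,0,0, -0.15,-0,0.09,-0,-0,0,0,
-0.11,-0,0.12,-0,-0,0,0, -0.11,-0,0.12,-0,-0,0,0, -0.11,-0,0.13,-0,-0,0,0, -0.12,-0,0.12,-0,-0,0,0,
-0.06,-0,0.12,-0,-0,0,0, -0.07,-0,0.12,-0,-0,0,0, -0.06,-0,0.12,-0,-0,0,0, -0.07,-0,0.13,-0,-0,0,0,
-0.05,-0,0.16,-0,-0,0,0, -0.04,-0,0.15,-0,-0,0,0,
-0.02,-0,0.08,-0,-0,0,0, -0.01,-0,0.07,-0,-0,0,0,
[0.57461368 0.08463461 0.10510705]
```

Call:
{"name": "jog_arm", "arguments": {
  "commands": [-0.26,-0.01,-0.01,0,0,0,0,-0.27,-0.01,-0.01,0,0,0,0,-0.26,-0.01,-0.01,0,0,0,0,-0.27,-0.01,-0.01,0,0,0,0,-0.26,-0.01,-0.01,0,0,0,0,-0.27,-0.01,0,0,0,0,0,-0.15,0,0.04,0,0,0,0,-0.15,0,0.04,0,0,0,0,-0.14,0,0.04,0,0,0,0,-0.15,0,0.05,0,0,0,0]
}}

```text
t: 12.1
tool_pos: [0.5794, 0.168, 0.2143]
tool_rot: [-2.323, -2.115, 0.0]
contact_force: [0.3, 2.3, -0.4]
opening: -0.0002
grip_force: 0.8
```

Call:
{"name": "jog_arm", "arguments": {
  "commands": [-0.14,0,0.09,0,0,0,0,-0.14,0,0.09,0,0,0,0,-0.14,0,0.08,0,0,0,0,-0.15,0,0.09,0,0,0,0,-0.11,0,0.12,0,0,0,0,-0.11,0,0.12,0,0,0,0,-0.11,0,0.13,0,0,0,0,-0.12,0,0.12,0,0,0,0]
}}

```text
t: 13.1
tool_pos: [0.5738, 0.107, 0.1637]
tool_rot: [-2.323, -2.115, -0.0]
contact_force: [-0.2, 0.7, 0.7]
opening: 0.0
grip_force: 0.6
```

```bash
python3 ls.py
python3 - <<'E'
from h import *
a=snap('scene');cv2.imwrite('pics/c5.png',cv2.resize(a['image'][130:290,270:480,::-1],(787,600),interpolation=2))
E
```

```text
[0.57378605 0.10698848 0.16372244] [-0.1715366   0.71981582  0.70431917]
tool 0.144 5 [[0.588, 0.14], [0.592, 0.143], [0.594, 0.145]]
tool 0.154 20 [[0.585, 0.122], [0.592, 0.133], [0.595, 0.142]]
tool 0.164 37 [[0.573, 0.103], [0.589, 0.125], [0.593, 0.145]]
tool 0.174 36 [[0.577, 0.083], [0.586, 0.104], [0.589, 0.124]]
tool 0.184 40 [[0.561, 0.071], [0.583, 0.091], [0.586, 0.108]]
tool 0.194 50 [[0.554, 0.072], [0.579, 0.094], [0.589, 0.108]]
tool 0.204 34 [[0.563, 0.068], [0.581, 0.099], [0.591, 0.111]]
tool 0.214 32 [[0.567, 0.095], [0.583, 0.099], [0.59, 0.11]]
tool 0.224 27 [[0.563, 0.093], [0.582, 0.097], [0.591, 0.102]]
```

View pics/c5.png

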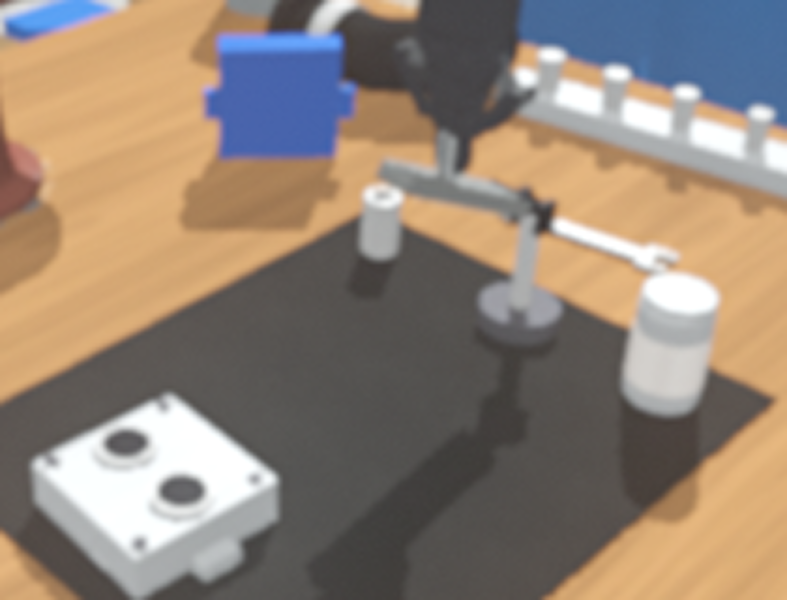

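The picture shows the housing lying flat with both ports up (crop px ~125,443 and 182,490), and the lamp head folded about 1.1 rad with the finger on its back (~450,175). I'll continue the arc down to the stop.

Call:
{"name": "jog_arm", "arguments": {
  "commands": [-0.06,0,0.12,0,0,0,0,-0.07,0,0.12,0,0,0,0,-0.06,0,0.12,0,0,0,0,-0.07,0,0.13,0,0,0,0,-0.05,0,0.16,0,0,0,0,-0.04,0,0.15,0,0,0,0,-0.02,0,0.06,0,0,0,0]
}}

```text
t: 14.08
tool_pos: [0.5713, 0.085, 0.1118]
tool_rot: [-2.323, -2.114, 0.002]
contact_force: [-0.6, -0.4, 0.2]
opening: 0.0002
grip_force: 0.4
```

Call:
{"name": "jog_arm", "arguments": {
  "commands": [0,0,0.05,0,0,0,0,0,0,0,0,0,0,0]
}}

```text
t: 14.32
tool_pos: [0.5717, 0.0852, 0.1096]
tool_rot: [-2.323, -2.115, 0.0]
contact_force: [0.0, 0.5, 0.5]
opening: 0.0001
grip_force: 0.0
```

Call:
{"name": "jog_arm", "arguments": {
  "commands": [0,0,0.04,0,0,0,0,0,0,0,0,0,0,0]
}}

```text
t: 14.58
tool_pos: [0.5718, 0.0853, 0.1074]
tool_rot: [2.323, 2.115, 0.0]
contact_force: [-0.5, -0.1, -0.1]
opening: 0.0
grip_force: 0.0
```

```bash
cat > la.py <<'E'
from h import *
o=ctrl.get_obs();print(o['tool_pos'],o['contact_force'])
a=snap('scene');W=cloud(a)
cv2.imwrite('pics/m%d.png'%int(o['t']*100),cv2.resize(a['image'][150:230,350:440,::-1],(675,600),interpolation=2))
W=W.reshape(-1,3);W=W[~np.isnan(W[:,0])]
s=W[(W[:,0]>.53)&(W[:,0]<.62)&(W[:,1]>.02)&(W[:,1]<.19)&(W[:,2]>.07)&(W[:,2]<.20)]
for lo in np.arange(.02,.19,.02):
    t=s[(s[:,1]>lo)&(s[:,1]<lo+.02)]
    if len(t):print('%.2f'%lo,len(t),np.percentile(t[:,2],[5,25,50,75,95]).round(3),np.percentile(t[:,0],[5,95]).round(3))
E
python3 la.py
```

```text
[0.57181035 0.08525739 0.10740558] [-0.47857313 -0.12831721 -0.14451926]
0.02 53 [0.119 0.123 0.128 0.132 0.134] [0.544 0.575]
0.04 67 [0.12  0.129 0.133 0.133 0.135] [0.543 0.579]
0.06 266 [0.127 0.138 0.17  0.188 0.198] [0.545 0.604]
0.08 89 [0.12  0.132 0.153 0.186 0.198] [0.55  0.607]
0.10 37 [0.118 0.124 0.13  0.132 0.133] [0.576 0.591]
0.12 53 [0.119 0.127 0.132 0.133 0.134] [0.563 0.593]
0.14 53 [0.119 0.128 0.132 0.133 0.134] [0.563 0.597]
0.16 62 [0.119 0.129 0.132 0.132 0.133] [0.564 0.6  ]
0.18 17 [0.124 0.129 0.13  0.132 0.132] [0.567 0.601]
```

Call:
{"name": "jog_arm", "arguments": {
  "commands": [0,0,0.03,0,0,0,0,0,0,0,0,0,0,0]
}}

```text
t: 14.88
tool_pos: [0.5719, 0.0852, 0.1057]
tool_rot: [2.323, 2.114, 0.0]
contact_force: [-0.5, -0.7, 1.2]
opening: -0.0002
grip_force: 0.5
```

Call:
{"name": "jog_arm", "arguments": {
  "commands": [0,0,0.03,0,0,0,0,0,0,0,0,0,0,0]
}}

```text
t: 15.12
tool_pos: [0.572, 0.0852, 0.1056]
tool_rot: [2.323, 2.115, 0.0]
contact_force: [-4.6, -0.9, 8.6]
opening: 0.0
grip_force: 4.2
```

Call:
{"name": "jog_arm", "arguments": {
  "commands": [0,0,0.02,0,0,0,0,0,0,0,0,0,0,0]
}}

```text
t: 15.38
tool_pos: [0.5721, 0.0852, 0.1055]
tool_rot: [2.323, 2.115, -0.0]
contact_force: [-6.0, -1.0, 14.1]
opening: -0.0
grip_force: 6.6
```

The stop is reached: force climbs to 14 N with no further motion. Retreating straight up, then checking.

Call:
{"name": "jog_arm", "arguments": {
  "commands": [0,0,-0.1,0,0,0,0,0,0,-0.4,0,0,0,0,0,0,-0.8,0,0,0,0,0,0,-0.8,0,0,0,0,0,0,-0.8,0,0,0,0,0,0,0,0,0,0,0,0,0,0,0,0,0,0]
}}

```text
t: 16.25
tool_pos: [0.5715, 0.0853, 0.2758]
tool_rot: [-2.323, -2.114, 0.001]
contact_force: [-1.0, 0.1, -0.5]
opening: 0.0001
grip_force: 0.0
```

```bash
python3 la.py; python3 hs.py
python3 - <<'E'
from h import *
a=snap('scene');cv2.imwrite('pics/f.png',cv2.resize(a['image'][130:350,220:490,::-1],(736,600),interpolation=2))
E
```

```text
[0.57147072 0.08527506 0.27575108] [-0.99390477  0.09738575 -0.45249493]
0.02 57 [0.117 0.121 0.125 0.129 0.133] [0.542 0.576]
0.04 67 [0.118 0.126 0.13  0.132 0.133] [0.544 0.578]
0.06 62 [0.118 0.128 0.13  0.131 0.133] [0.549 0.582]
0.08 62 [0.118 0.128 0.131 0.132 0.133] [0.553 0.586]
0.10 63 [0.118 0.127 0.13  0.132 0.133] [0.556 0.59 ]
0.12 60 [0.118 0.127 0.13  0.132 0.132] [0.56  0.594]
0.14 55 [0.119 0.128 0.131 0.132 0.133] [0.562 0.597]
0.16 61 [0.118 0.128 0.131 0.132 0.134] [0.565 0.601]
0.18 17 [0.121 0.129 0.131 0.132 0.132] [0.568 0.602]
0.015 392 [[0.489, -0.256], [0.606, -0.225], [0.622, -0.138]]
0.035 1586 [[0.486, -0.252], [0.552, -0.196], [0.609, -0.128]]
```

View pics/f.png

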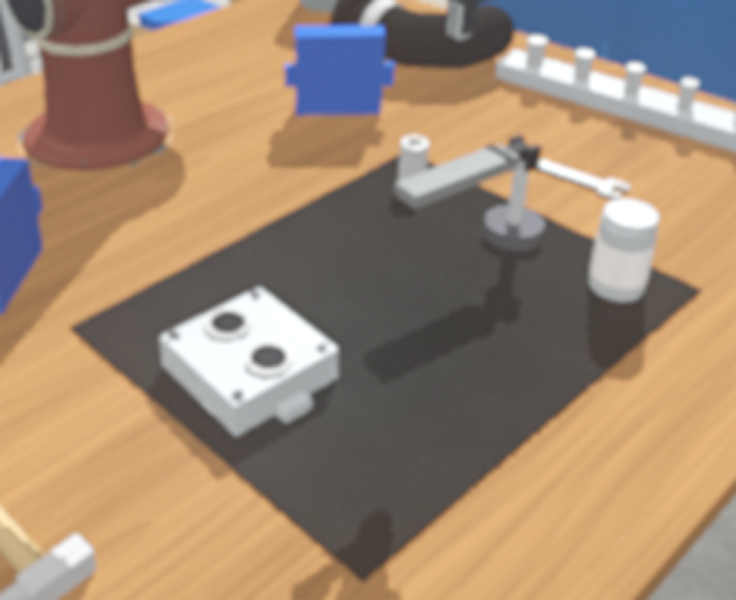

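```bash
python3 -c "
from station import job
print(job.finish_job())"
```

```text
the job is handed in; nothing more can be done
None
```

The housing lies flat on the mat with both ports up, the lamp head is level at its stop, no other tool was pushed, and the job was handed in at about 16 s with the robot touching nothing.

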